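Block the beam and close the laser enclosure

TASK

Make the laser enclosure safe to leave: with the fingertips, push the shutter slide (the one with the wide thumb plate) across the beam, fully home against its stop, then swing the enclosure's open lid over and press it down fully shut. Push on the outer faces only, without hooking, pinching or lifting anything and without slamming the lid, and leave the filter slide and everything else where it is.

Things in the scene. Friction and masses are not known exactly. Their poses are not given: they have to be found in the camera images.
- beam_box: The laser enclosure, bolted down: an open-topped box 320 mm long (x), 230 wide (y), 105 high, aluminium base plate 10 mm thick, black walls 8 mm thick with aluminium rims. Origin: centre of its underside, on the table; x along the beam, z up; turned up to 0.2 rad. The lid is hinged on its -y rim. Fixed inside: tubes at both ends (tops below 82 mm) and a switch block in the far -y corner (102 mm).
- lid_hinge (a point): Middle of the lid's hinge line: in the box's frame at x 0, y -117 mm, z 107.5 mm; the axes are those of the box. The hinge line runs along the box's x.
- lid_edge (a point): Middle of the lid's free edge, on its outer face, 234 mm from the hinge line. x along the hinge line, y from the hinge to the free edge, z out of the outer face (up when shut). The lid is a flat black panel with aluminium trim, 324 x 232 mm, 3 mm thick plus a 2 mm liner inside, 0.4 kg; a warning sign and hinge leaves outside near the hinge are flat (under 5 mm proud).
- lid (a joint): Lid angle, rad: 0 shut flat on the rims, 1.57 upright, 1.95 wide open and stopped, leaning out to the box's -y side; starts 1.55 to 1.85. The stiff hinge holds it at any angle (0.75 N m friction); pushed 200 mm from the hinge it yields to 2 to 6 N. Push its outer face or free edge only, never the liner, and slower than 1.5 rad/s in its last 0.25 rad.
- shutter (a joint): Travel of the shutter slide, m: 0 with its hole in the beam (open), 0.032 at its stop with its blank half in the beam (home). It moves along the box's -y. It starts between 0 and 0.008, stays where it is left, and yields to about 3 to 5 N; its stop is hard.
- shutter_pad (a point): Centre of the ribbed push face of the shutter's thumb plate, which looks to the box's +y; axes as the box's. The steel thumb plate is 28 mm wide (x), 6 thick (y), 40 high, 42 to 82 mm above the table, on the +y end of a steel slide 6 mm thick, 96 long, 34 high. Touch the push face only, not its back or the slide. 57 mm or more are free between it and the box's +y wall.
- shutter_mount: The black housing that the shutter slides through, fixed in the box on a post: 24 mm (x) by 46 mm (y), 38 to 86 mm above the table. Origin: under its post, on the box's base plate, 20 mm to the -y side of the box's middle and 58 mm before or beyond it along the box's x; the filter slide's housing has the other place (116 mm apart). Axes as the box's.
- filter_knob (a point): End of the filter slide's +y knob, axes as the box's. The filter slide is black with two round glass windows and a slim steel knob, 10 mm across and 12 mm long, at each end, no thumb plate; the same size and housing as the shutter. It slides as easily: leave it as it is (within 4 mm).
- lens_tube: Bystander, leave where it stands: a black capped lens tube 31 mm across, 40 mm high, standing loose in the box between the two slides, on their +y side. Origin: centre of its foot.
- mirror_mount: Bystander, leave where it stands: a square mirror mount 40 mm wide on a steel pedestal 32 mm across, 76 mm high, standing loose in the box's +x, +y corner. Origin: centre of its foot.
- tube_rack: Bystander, leave where it stands: a black rack 75 x 125 mm, 50 mm high, with small clear tubes, on the table to the right of the box. Origin: centre of its underside.
- dish: Bystander, leave where it stands: a clear covered dish 55 mm across, 12 mm high, on the table to the left of the box. Origin: centre of its underside.
- driver: Bystander, leave where it stands: a screwdriver 200 mm long, 26 mm thick, lying on the table to the left of the box. Origin: under its middle.
- screw_jar: Bystander, leave where it stands: a glass jar 54 mm across, 62 mm high, on the table to the right of the box. Origin: centre of its underside.
- sensor_head: Bystander, leave where it stands: a round black power sensor on a steel post, 86 mm high with a foot 48 mm across, on the table between the robot and the tube rack. Origin: centre of its foot.

How it is judged:
On the way, in this order (a step that is already met when the one before it is completed fails the run):
1. the shutter slide is pushed home while the lid still stands open (value of joint shutter above 0.03 m and value of joint lid above 1.2 rad), for 0.2 s.
2. the lid is pushed shut (value of joint lid below 0.025 rad and value of joint shutter above 0.03 m), for 0.2 s.
At the end, for the whole second after the job is handed in: The shutter slide is within 2 mm of its stop (joint above 0.030 m), the lid is shut (below 0.025 rad, 6 mm at its free edge) and still, the filter slide is within 4 mm and every bystander within 15 mm of where it started (all of step 2 and velocity of joint lid between -0.02 and 0.02 rad/s and distance of filter_knob from where it was at the start of the episode below 0.004 m and distance of each of lens_tube, mirror_mount, tube_rack, dish, driver, screw_jar, sensor_head from where it was at the start of the episode below 0.015 m); the robot touches nothing.
It fails at once if the filter slide is shifted by more than 4 mm (distance of filter_knob from where it was at the start of the episode above 0.004 m).
It fails at once if the lid or the shutter is hooked or pinched: more than 2 N of finger on the lid's liner, on the back of the thumb plate or on the shutter's plate behind it (contact force between the fingers and lid_c1 above 2 N or contact force between the fingers and shutter_c0 above 2 N or contact force between the fingers and shutter_c2 above 2 N).
It fails at once if the lid is slammed: faster than 1.5 rad/s in its last 0.25 rad (value of joint lid below 0.25 rad and velocity of joint lid below -1.5 rad/s).
It fails at once if a bystander is lifted or shoved by more than 15 mm (distance of any of lens_tube, mirror_mount, tube_rack, dish, driver, screw_jar, sensor_head from where it was at the start of the episode above 0.015 m).
It also fails if it takes over 58 s, if anything falls off the work surface, if the arm or the gripper's body presses on something with over 40 N, if the wrist force passes 120 N, or if a joint passes its speed limit or range.

ROBOT

A 6-joint arm with a two-finger parallel gripper is mounted at the origin on the work surface. World frame = base frame: x ahead of the robot, y to its left, z up, the work surface at z = 0. Lengths are in m, angles in rad, forces in N, time in s.
With the tool pointing down it reaches from about 0.325 to 0.85 m from the base axis. Payload 4.4 kg.
Tool frame: the origin (TCP) lies midway between the tips of the shut fingers; the grasp point (between the pads) lies 19 mm behind it; z points along the fingers, y is the line along which they close (so a half turn about z gives the same grasp; the last joint's range is limited). The gripper opens to 94 mm and grips with 3 to 60 N. Pads are 16 mm wide; open, the fingers measure 119 mm over their backs; the gripper's body (75 mm by 177 mm) begins 78 mm behind the grasp point.
Start: joints at [1.04, 0.207, 1.542, -0, 1.393, -0.15], TCP at [0.213, 0.534, 0.205] pointing down, gripper open.
Joint ranges: [-2.73, 2.73], [-0.86, 2.22], [0.23, 2.46], [-1.11, 4.25], [0.08, 2.63], [-2.82, 2.82]. Speed limits (rad/s): [2.79, 2.79, 3.14, 3.14, 3.14, 3.14].

INTERFACE

Orientations are given as a unit quaternion [w, x, y, z].
In Python, from bench import bot gives the robot as it stands.
- The arm moves only by the tool jog_arm, never from a script. Its argument "deltas" is a list that holds one entry, the list of rows, each a list of 7 numbers: the finger opening in mm, from 0 to 94, then the shift along the tool's x, y, z each as a share of 0.25 m, from -1 to 1, then the turn, a rotation vector about the tool's x, y, z each as a share of 0.5 rad, from -1 to 1. In form: [[[fingers, tx, ty, tz, wx, wy, wz], ...]]. A call has 1 to 12 rows; each row is the pose to reach, as a shift and turn from the pose commanded when the call began, along the tool's axes at that moment; what a row does not reach only later rows make up. A row lasts 1/12 s, in which the tool goes at most 41.7 mm and 7.16 degrees, less where a joint would pass 70% of its speed; a pose out of reach is approached as far as the arm can. A call with a number of a shift or a turn outside -1 to 1 is refused whole. A call with a gripper value outside its range is refused whole. The fingers move at their own pace and stop on an object; "force" is the grip in N (left out, the last holds). Time passes only in rows, so rows that repeat a pose let the fingers close. It gives the time, the measured TCP pose, the force, the opening and the grip force at its end, in the units of the state.
- bot.get_obs(): the state, without advancing time (a new reading comes with each control period).
- bot.snapshot(name): name is "scene" or "side" or "wrist"; returns a dict with "pixels" (384x512x3 uint8, blue, green, red), "depth" (384x512 float32, m along the optical axis (not along the pixel's ray), 0 where there is no reading), "intrinsics" (3x3 intrinsics, pixels), "position" and "rotation" of the camera in the world. Camera axes: x right, y down, z forward; pixel columns grow to the right and rows downward; lengths in m; the calibration is good to about 2 mm. A picture is of the moment at which its call begins.
- bot.close_job(): hands the job in; it is judged then, once.
Trained networks look in a picture, given as the dict that the camera call returned (one of the last four; its "shot" number tells which), for a name from the list of things; names that differ only in an ending like _2 or _b are one class to them, and where a whole thing is asked for, a point or a joint stands for the part that bears it (a point fixed in the world has none). Each returns a list of dicts, best first, with "confidence" (0 to 1); they miss things now and then, are a little off and sometimes report something else, mostly with a low value. They report only what shows in the picture. A call takes as long as a camera call.
- bot.outline_of(picture, query): "mask" (384x512 bool, what is visible of it) and "rect" ([left, top, right, bottom] in pixels, round what is visible of it).
The state is a dict: "clock": time; "qpos": joint angles; "qvel": joint speeds; "effort": joint torques, N m; "eef_pos": TCP position; "tool_rot": TCP orientation; "wrist_force": force on the tool from outside, world axes, zero at the start; "torque": the same for the moment, N m; "width": finger opening in m; "grip_force": force on a finger pad.
Only numpy, scipy, OpenCV 4.12 (cv2) and the standard library are available. Lean on these libraries where they do the work, as an engineer would, in place of code of your own. Each camera call takes 0.05 s, during which the arm holds its last target. There are 200 camera calls.

## Working session

There is one attempt and no reset: what is moved stays moved. The work goes in short steps, Python scripts to look and compute and a tool call to move; the robot and the scene stay as the last step left them, time stands still between calls to the robot, and variables do not carry over. Pictures are saved under pics/ and viewed, at most 10 in all, crops included, and the job is handed in when it is done.

Besides the shell and the picture viewer there is one more tool, called after "Call:" as name(argument=value, ...), one argument or row to a line, values as JSON. jog_arm: Moves the arm, as the interface text tells. Its arguments: {"type":"object","properties":{"deltas":{"type":"array","items":{"type":"array","items":{"type":"array","items":{"type":"number"}}}},"force":{"type":"number"}},"required":["deltas"]}

```bash
mkdir -p pics; ls; cat > h.py <<'E'
import numpy as np,cv2
from bench import bot
from scipy.spatial.transform import Rotation as R
def world(p,mask=None):
    d=p["depth"];K=np.array(p["intrinsics"]);v,u=np.nonzero((d>0) if mask is None else (mask&(d>0)))
    z=d[v,u];c=np.stack([(u-K[0,2])/K[0,0]*z,(v-K[1,2])/K[1,1]*z,z],1)
    r=np.array(p["rotation"]); r=r if r.shape==(3,3) else R.from_quat(np.roll(r,-1)).as_matrix()
    return c@r.T+np.array(p["position"])
E
python3 - <<'E'
from h import *
import pickle
a=[bot.snapshot(n) for n in("scene","side")]
pickle.dump(a,open("a.pkl","wb"))
cv2.imwrite("pics/scene.png",a[0]["pixels"]);cv2.imwrite("pics/side.png",a[1]["pixels"])
print(bot.get_obs())
for p in a:
  print(p["position"],np.array(p["rotation"]))
  for q in["beam_box","lid_edge","shutter","shutter_pad","filter_knob","shutter_mount","lens_tube","mirror_mount","sensor_head","tube_rack","screw_jar"]:
    for r in bot.outline_of(p,q)[:1]:
      w=world(p,r["mask"]);print(q,round(r["confidence"],2),np.array(r["rect"]).round(),np.percentile(w,[2,50,98],axis=0).round(3).tolist() if len(w) else 0)
E
```

```text
pics
{'clock': 0.1, 'qpos': array([ 1.04050235e+00,  2.07344868e-01,  1.54276994e+00, -1.96579489e-05,
        1.39353845e+00, -1.50486191e-01]), 'qvel': array([-0.00024452, -0.00174363, -0.00382064,  0.0006527 ,  0.00158292,
        0.00199168]), 'effort': array([-3.64738298e-04, -3.71861887e+01, -2.82292789e+01,  6.99125882e-02,
        3.10690713e-02, -2.31708668e-05]), 'eef_pos': array([0.21281448, 0.53338582, 0.20442074]), 'tool_rot': array([-3.34852950e-04,  1.88762703e-01,  9.82022189e-01, -9.74416876e-04]), 'wrist_force': array([-0.34242956,  0.10948162, -0.33124671]), 'torque': array([ 0.02226768, -0.03439255, -0.02372308]), 'grip_force': 0.0, 'width': 0.09408315152041452}
[ 1.1050579  -0.4995844   1.17090368] [-0.27761886  0.8775642   0.37002986 -0.12604263]
beam_box 0.65 [256. 204. 285. 238.] [[0.571, -0.049, 0.009], [0.616, -0.015, 0.067], [0.628, 0.046, 0.089]]
lid_edge 0.89 [166. 136. 252. 254.] [[0.381, -0.174, 0.011], [0.558, -0.139, 0.251], [0.693, -0.059, 0.339]]
shutter 0.55 [253. 210. 283. 230.] [[0.603, -0.052, 0.01], [0.618, 0.031, 0.071], [0.631, 0.051, 0.083]]
[... 1231 characters left out ...]
047], [0.616, 0.047, 0.071], [0.633, 0.051, 0.084]]
shutter_pad 0.52 [218. 193. 232. 212.] [[0.607, 0.005, 0.045], [0.616, 0.047, 0.07], [0.634, 0.051, 0.084]]
filter_knob 0.53 [270. 182. 284. 215.] [[0.489, -0.041, 0.052], [0.5, 0.038, 0.069], [0.505, 0.056, 0.081]]
shutter_mount 0.88 [219. 174. 244. 215.] [[0.596, -0.042, 0.01], [0.611, 0.0, 0.07], [0.632, 0.05, 0.089]]
lens_tube 0.33 [205.  54. 345. 165.] [[0.381, -0.167, 0.115], [0.529, -0.129, 0.237], [0.688, -0.091, 0.335]]
mirror_mount 0.54 [184. 194. 202. 213.] [[0.678, 0.038, 0.045], [0.689, 0.058, 0.083], [0.706, 0.097, 0.105]]
tube_rack 0.61 [217. 189. 234. 215.] [[0.607, 0.001, 0.045], [0.616, 0.047, 0.07], [0.633, 0.051, 0.084]]
```

```bash
python3 - <<'E'
from h import *
import pickle
a=pickle.load(open("a.pkl","rb"))
cv2.imwrite("pics/both.png",np.hstack([cv2.resize(a[0]["pixels"][110:310,120:330],(400,381)),cv2.resize(a[1]["pixels"][50:280,150:370],(400,381))]))
from scipy.optimize import minimize
W=np.vstack([world(p) for p in a])
# rim band z 103-107
m=W[(abs(W[:,2]-.105)<.004)&(W[:,0]>.33)&(W[:,0]<.78)&(W[:,1]>-.2)&(W[:,1]<.22)]
# fit: points lie on rect ring
def f(q):
    c,s=np.cos(q[2]),np.sin(q[2]);d=m[:,:2]-q[:2]
    x=abs(d@[c,s]);y=abs(d@[-s,c])
    e=np.minimum(np.hypot(np.maximum(y-115,0)*1,x-.156)+np.maximum(y-.115,0),abs(y-.111)+np.maximum(x-.16,0))
    e=np.minimum(abs(x-.156)+np.maximum(y-.115,0),abs(y-.111)+np.maximum(x-.16,0))
    return np.minimum(e,.02).mean()
best=min((minimize(f,[x,y,t],method="Nelder-Mead",options=dict(initial_simplex=[[x,y,t],[x+.01,y,t],[x,y+.01,t],[x,y,t+.05]])) for x in(.54,.555,.57) for y in(-.01,.01,.03) for t in(-.15,-.05,.05,.15)),key=lambda r:r.fun)
print(best.x,best.fun,len(m))
np.save("box.npy",best.x)
x,y,t=best.x;c,s=np.cos(t),np.sin(t)
B=lambda w:np.c_[(w[:,:2]-[x,y])@[c,s],(w[:,:2]-[x,y])@[-s,c],w[:,2]]
for i,(p,r) in enumerate(((a[0],(249,205,286,232)),(a[1],(214,188,236,217)))):
  k=np.zeros((384,512),bool);k[r[1]:r[3],r[0]:r[2]]=1
  b=B(world(p,k));b=b[(b[:,2]>.046)&(b[:,2]<.086)&(b[:,1]>.0)&(b[:,1]<.1)]
  print("pad",np.percentile(b,[1,5,25,50,75,95,99],axis=0).round(4).tolist())
b=B(W)
L=b[(b[:,2]>.13)&(b[:,2]<.34)&(b[:,1]<-.06)&(b[:,1]>-.22)&(abs(b[:,0])<.17)]
h=np.hypot(L[:,1]+.117,L[:,2]-.1075);an=np.arctan2(L[:,2]-.1075,L[:,1]+.117)
print("lid",np.percentile(an,[5,25,50,75,95]).round(3),h.max())
for n,lo,hi in(("in box tall",.09,.103),("mirror",.07,.1)):
  q=b[(b[:,2]>lo)&(b[:,2]<hi)&(abs(b[:,0])<.15)&(abs(b[:,1])<.105)]
  H,xe,ye=np.histogram2d(q[:,0],q[:,1],bins=[np.arange(-.15,.151,.025),np.arange(-.1,.11,.025)]);print(n);print(H.astype(int))
E
```

```text
[ 0.55563992  0.00990752 -0.14964872] 0.003260980914426765 2584
pad [[0.044, 0.0004, 0.0467], [0.0492, 0.0021, 0.0486], [0.0581, 0.0172, 0.0604], [0.0596, 0.0322, 0.0727], [0.0642, 0.0415, 0.079], [0.0692, 0.0454, 0.0829], [0.0714, 0.0467, 0.0855]]
pad [[0.0445, 0.0003, 0.047], [0.0469, 0.0014, 0.0489], [0.0519, 0.0099, 0.0588], [0.0565, 0.0422, 0.0706], [0.0615, 0.0477, 0.0797], [0.0701, 0.0494, 0.0835], [0.0714, 0.0502, 0.0848]]
lid [1.705 1.747 1.76  1.771 1.793] 0.23774474271691143
in box tall
[[ 2  1  2  2  2  0  1  0]
 [ 0  0  0  0  0  0  0  0]
 [ 0  0  0  0  0  0  0  0]
 [ 0  0  4  3  0  0  0  0]
 [ 0  0  0  2  0  0  0  0]
 [ 0  0  0  0  0  0  0  0]
 [ 0  0  0  0  0  0  0  0]
 [ 0  0  1  0  0  0  0  0]
 [ 0  0  3  1  0  0  0  0]
 [ 0  0  0  0  0  0  0  0]
 [37  0  0  0  0  0  0  0]
 [75  0  5  4  3  1  4  4]]
mirror
[[  0   0  27  73   0   0   0   0]
 [  0   0  11  59   0   0   0   0]
 [  0   0   0   0   0   0   0   0]
 [  0  41 104 123  69   6   0   0]
 [  0   0  36  47   9   0   0   0]
 [  0   0   0   0   0   0   0   0]
 [  0   0   0   0   0   0   0   0]
 [  0   0  28  39   5  13   1   0]
 [  0   9 115 138  83  99   1   0]
 [  0   0   0   0   0   0   0   0]
 [ 51   0  32  68   0   8  76  18]
 [ 89   0  23  87   0  26  89  61]]
```

View pics/both.png

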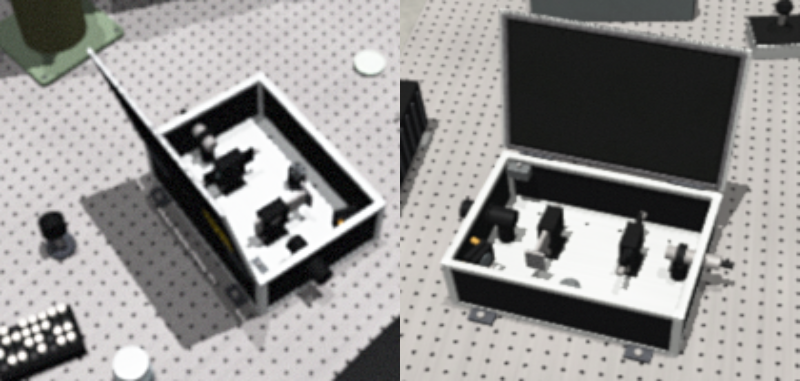

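View pics/scene.png

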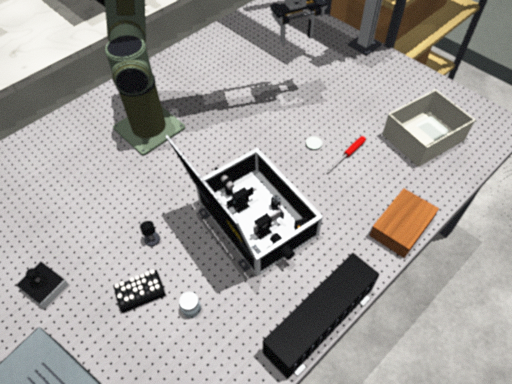

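The left crop (scene camera) and the full scene show the open lid leaning toward −y. The thumb plate is the bright plate near (540,258) in the side crop, at box (0.058, 0.049). The filter slide sits at box x −0.058, and the dome-topped lens tube between them at (570,283).

```bash
cat > go.py <<'E'
import sys
from h import *
x,y,t=np.load("box.npy")
def tgt(b): c,s=np.cos(t),np.sin(t); return np.array([x+c*b[0]-s*b[1],y+s*b[0]+c*b[1],b[2]])
RT=R.from_matrix(np.array([[-np.sin(t),np.cos(t),0],[np.cos(t),np.sin(t),0],[0,0,-1]]).T)
RT=R.from_matrix(np.stack([[np.sin(t),-np.cos(t),0],[np.cos(t),np.sin(t),0],[0,0,-1]],1))
o=bot.get_obs();r=R.from_quat(np.roll(o["tool_rot"],-1));p=o["eef_pos"]
c,s=np.cos(t),np.sin(t);d=p[:2]-[x,y]
print("clock",round(o["clock"],2),"box tcp",[round(v,4) for v in (d@[c,s],d@[-s,c],p[2])],"F",o["wrist_force"].round(1),"q",o["qpos"].round(2))
for a in sys.argv[1:]:
    b=np.array(eval(a))
    print(a,(r.inv().apply(tgt(b)-p)/.25).round(3),((r.inv()*RT).as_rotvec()/.5).round(3))
E
python3 go.py ".058,.078,.2"
```

```text
Traceback (most recent call last):
  File "go.py", line 6, in <module>
    RT=R.from_matrix(np.stack([[np.sin(t),-np.cos(t),0],[np.cos(t),np.sin(t),0],[0,0,-1]],1))
  File "scipy/spatial/transform/_rotation.pyx", line 1143, in scipy.spatial.transform._rotation.Rotation.from_matrix
ValueError: Non-positive determinant (left-handed or null coordinate frame) in rotation matrix 0: [[-0.14909079  0.98882351  0.        ]
 [-0.98882351 -0.14909079  0.        ]
 [ 0.          0.         -1.        ]].
```

```bash
sed -i '/^RT=R.from_matrix(np.array/d; s/^RT=.*/RT=R.from_matrix(np.stack([[-np.sin(t),np.cos(t),0],[np.cos(t),np.sin(t),0],[0,0,-1]],1))/' go.py
python3 go.py ".058,.078,.2"
```

```text
clock 1.2 box tcp [np.float64(-0.4168), np.float64(0.4672), np.float64(0.2055)] F [ 0.  -0.2  0.6] q [ 1.04  0.21  1.54 -0.    1.39 -0.15]
.058,.078,.2 [-2.204 -1.083  0.022] [ 0.    -0.     2.681]
```

Call:
jog_arm(
  deltas=[
    [[0,-1,-0.49,0,0,0,1],[0,-1,-0.49,0,0,0,1],[0,-1,-0.49,0,0,0,1],[0,-1,-0.49,0,0,0,1],[0,-1,-0.49,0,0,0,1],[0,-1,-0.49,0,0,0,1],[0,-1,-0.49,0,0,0,1],[0,-1,-0.49,0,0,0,1]],
  ],
  force=30,
)

```text
clock: 1.87
eef_pos: [0.4035, 0.3238, 0.2057]
tool_rot: [0.001, 0.429, 0.903, -0.0]
wrist_force: [-0.2, 0.9, -0.4]
width: 0.044
grip_force: 0.0
```

```bash
python3 go.py ".058,.078,.2"
```

```text
clock 1.87 box tcp [np.float64(-0.1972), np.float64(0.2877), np.float64(0.2057)] F [-0.2  0.9 -0.4] q [ 0.51  0.08  1.68 -0.    1.38 -0.17]
.058,.078,.2 [-1.32   0.064  0.026] [0.003 0.004 1.669]
```

Call:
jog_arm(
  deltas=[
    [[0,-1,0.05,0,0,0,1],[0,-1,0.05,0,0,0,1],[0,-1,0.05,0,0,0,1],[0,-1,0.05,0,0,0,1],[0,-1,0.05,0,0,0,1],[0,-1,0.05,0,0,0,1],[0,-1,0.05,0,0,0,1],[0,-1,0.05,0,0,0,1]],
  ],
)

```text
clock: 2.53
eef_pos: [0.5698, 0.1418, 0.2051]
tool_rot: [-0.0, 0.638, 0.77, -0.0]
wrist_force: [-0.6, 0.2, 0.6]
width: 0.0004
grip_force: 0.0
```

```bash
python3 go.py ".058,.078,.2"
```

```text
clock 2.53 box tcp [np.float64(-0.0057), np.float64(0.1325), np.float64(0.2051)] F [-0.6  0.2  0.6] q [ 0.1   0.23  1.51  0.    1.4  -0.09]
.058,.078,.2 [-0.29   0.168  0.02 ] [-0.001 -0.001  0.675]
```

Call:
jog_arm(
  deltas=[
    [[0,-0.29,0.17,0,0,0,0.675],[0,-0.29,0.17,0,0,0,0.675],[0,-0.29,0.17,0,0,0,0.675],[0,-0.29,0.17,0.0,0,0,0.675],[0,-0.29,0.17,0,0,0,0.675],[0,-0.29,0.17,0,0,0,0.675]],
  ],
)

```text
clock: 3.03
eef_pos: [0.6232, 0.0819, 0.2054]
tool_rot: [-0.001, 0.756, 0.655, -0.0]
wrist_force: [-0.5, 0.2, 0.7]
width: 0.0008
grip_force: 0.0
```

```bash
python3 go.py ".058,.078,.06"; python3 - <<'E'
from h import *
x,y,t=np.load("box.npy");c,s=np.cos(t),np.sin(t)
p=bot.snapshot("wrist");q=bot.snapshot("side")
cv2.imwrite("pics/w1.png",np.hstack([cv2.resize(p["pixels"],(400,300)),cv2.resize(q["pixels"][60:260,150:350],(400,300))]))
for r in bot.outline_of(p,"shutter_pad")[:2]:
  w=world(p,r["mask"]);d=w[:,:2]-[x,y];b=np.c_[d@[c,s],d@[-s,c],w[:,2]]
  b=b[b[:,2]>.07];print(r["confidence"],r["rect"],np.percentile(b,[2,50,98],axis=0).round(4).tolist())
E
```

```text
clock 3.03 box tcp [np.float64(0.0561), np.float64(0.0812), np.float64(0.2054)] F [-0.5  0.2  0.7] q [-0.01  0.32  1.4   0.    1.42  0.13]
.058,.078,.06 [-0.013  0.008  0.581] [-0.002 -0.001  0.015]
0.92 [243.7, 203.2, 270.6, 219.6] [[0.0447, 0.0393, 0.0708], [0.0578, 0.0462, 0.0789], [0.071, 0.09, 0.206]]
```

View pics/w1.png

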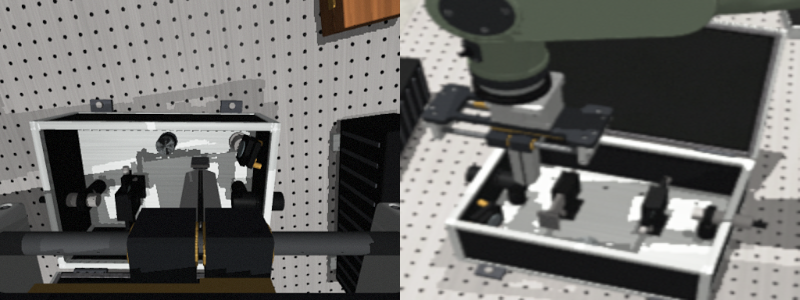

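The left (wrist) picture shows the thumb plate at (200,160) in line with the closed fingers and the mirror mount clear at (245,150). The right (side) picture shows the fingers above the box on the plate's +y side, so I can descend.

Call:
jog_arm(
  deltas=[
    [[0,-0.012,0.008,0.15,0,0,0.015],[0,-0.012,0.008,0.3,0,0,0.015],[0,-0.012,0.008,0.4,0,0,0.015],[0,-0.012,0.008,0.5,0,0,0.015],[0,-0.012,0.008,0.56,0,0,0.015],[0,-0.012,0.008,0.6,0,0,0.015],[0,-0.012,0.008,0.6,0,0,0.015]],
  ],
)

```text
clock: 3.77
eef_pos: [0.6235, 0.0771, 0.0528]
tool_rot: [-0.002, 0.759, 0.651, -0.002]
wrist_force: [0.1, 0.7, 0.4]
width: 0.0
grip_force: 0.0
```

```bash
python3 go.py ".058,.032,.055"
```

```text
clock 3.77 box tcp [np.float64(0.0571), np.float64(0.0766), np.float64(0.0528)] F [0.1 0.7 0.4] q [-0.01  0.48  1.52  0.    1.15  0.14]
.058,.032,.055 [-0.178  0.004 -0.009] [-0.01   0.001 -0.006]
```

Call:
jog_arm(
  deltas=[
    [[0,-0.03,0,0,0,0,0],[0,-0.06,0,0,0,0,0],[0,-0.075,0,0,0,0,0],[0,-0.09,0,0,0,0,0],[0,-0.105,0,0,0,0,0],[0,-0.12,0,0,0,0,0],[0,-0.135,0,0,0,0,0],[0,-0.15,0,0,0,0,0],[0,-0.16,0,0,0,0,0]],
  ],
)

```text
clock: 4.52
eef_pos: [0.6201, 0.0366, 0.0557]
tool_rot: [0.0, 0.759, 0.651, 0.0]
wrist_force: [1.0, 2.7, 0.9]
width: 0.0001
grip_force: 1.3
```

```bash
python3 go.py ".058,.026,.055"
```

```text
clock 4.52 box tcp [np.float64(0.0598), np.float64(0.036), np.float64(0.0557)] F [1.  2.7 0.9] q [-0.08  0.46  1.55  0.    1.14  0.07]
.058,.026,.055 [-0.04  -0.007  0.003] [ 0.002 -0.    -0.009]
```

Contact at ~3 N, so the slide is moving. I'll continue in small steps until the force rises at the stop.

Call:
jog_arm(
  deltas=[
    [[0,-0.012,-0.004,0,0,0,0],[0,-0.024,-0.007,0,0,0,0],[0,-0.034,-0.007,0,0,0,0],[0,-0.042,-0.007,0,0,0,0]],
  ],
)

```text
clock: 4.85
eef_pos: [0.6164, 0.0278, 0.0553]
tool_rot: [-0.001, 0.76, 0.65, 0.001]
wrist_force: [2.9, 9.9, 1.1]
width: 0.0009
grip_force: 4.7
```

Call:
jog_arm(
  deltas=[
    [[0,-0.008,0,0,0,0,0],[0,-0.012,0,0,0,0,0],[0,-0.012,0,0,0,0,0]],
  ],
)

```text
clock: 5.1
eef_pos: [0.6165, 0.0278, 0.0554]
tool_rot: [-0.002, 0.76, 0.65, 0.003]
wrist_force: [4.3, 12.2, 0.2]
width: 0.0005
grip_force: 6.2
```

```bash
python3 go.py ".058,.05,.055"
```

```text
clock 5.1 box tcp [np.float64(0.0575), np.float64(0.0268), np.float64(0.0554)] F [ 4.3 12.2  0.2] q [-0.1   0.45  1.56  0.01  1.14  0.05]
.058,.05,.055 [0.093 0.002 0.002] [ 0.001 -0.014 -0.01 ]
```

Call:
jog_arm(
  deltas=[
    [[0,0.1,0,0,0,0,0],[0,0.1,0,0,0,0,0],[0,0.1,0,-0.15,0,0,0],[0,0.1,0,-0.3,0,0,0],[0,0.1,0,-0.45,0,0,0],[0,0.1,0,-0.6,0,0,0],[0,0.1,0,-0.75,0,0,0],[0,0.1,0,-0.9,0,0,0],[0,0.1,0,-1,0,0,0],[0,0.1,0,-1,0,0,0]],
  ],
)

```text
clock: 5.93
eef_pos: [0.6224, 0.0471, 0.313]
tool_rot: [0.005, 0.76, 0.65, 0.003]
wrist_force: [0.0, -0.1, 1.6]
width: 0.0005
grip_force: 0.0
```

Call:
jog_arm(
  deltas=[
    [[0,0,-0.08,-0.16,0,0,0],[0,0,-0.12,-0.32,0,0,0],[0,0,-0.2,-0.44,0,0,0],[0,0,-0.23,-0.44,0,0,0],[0,0,-0.23,-0.44,0,0,0]],
  ],
)

```text
clock: 6.35
eef_pos: [0.5622, 0.0569, 0.4175]
tool_rot: [0.002, 0.759, 0.651, 0.001]
wrist_force: [0.2, 0.7, -0.4]
width: 0.0
grip_force: 0.0
```

```bash
python3 go.py "0,-.25,.42" "0,-.25,.29"; python3 - <<'E'
from h import *
x,y,t=np.load("box.npy");c,s=np.cos(t),np.sin(t)
p=bot.snapshot("side");q=bot.snapshot("scene")
cv2.imwrite("pics/w2.png",np.hstack([cv2.resize(q["pixels"][60:310,80:330],(400,400)),cv2.resize(p["pixels"][60:260,150:350],(400,400))]))
W=np.vstack([world(p),world(q)]);d=W[:,:2]-[x,y];b=np.c_[d@[c,s],d@[-s,c],W[:,2]]
k=b[(abs(b[:,0]-.058)<.014)&(b[:,1]>-.1)&(b[:,1]<.06)&(b[:,2]>.05)&(b[:,2]<.085)]
print("max y shutter",np.percentile(k[:,1],[90,95,98]))
E
```

```text
clock 6.35 box tcp [np.float64(-0.0005), np.float64(0.0475), np.float64(0.4175)] F [ 0.2  0.7 -0.4] q [-0.05  0.11  1.23 -0.    1.8   0.1 ]
0,-.25,.42 [-1.19   0.007 -0.009] [ 0.007  0.002 -0.009]
0,-.25,.29 [-1.19   0.006  0.511] [ 0.007  0.002 -0.009]
max y shutter [0.0172523  0.01838024 0.01915034]
```

View pics/w2.png

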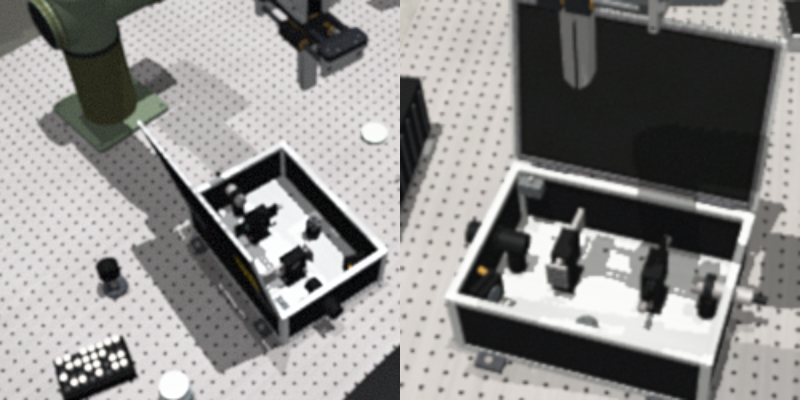

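The pictures show the thumb plate up against its housing at (555,275) on the right, so the shutter is home (face y 0.019). The lid is still open. Next I cross over the lid at z 0.42.

Call:
jog_arm(
  deltas=[
    [[0,-0.16,0,-0.01,0,0,0],[0,-0.32,0,-0.01,0,0,0],[0,-0.48,0,-0.01,0,0,0],[0,-0.64,0,-0.01,0,0,0],[0,-0.8,0,-0.01,0,0,0],[0,-0.96,0,-0.01,0,0,0],[0,-1,0,-0.01,0,0,0],[0,-1,0,-0.01,0,0,0]],
  ],
)

```text
clock: 7.12
eef_pos: [0.5235, -0.1926, 0.4138]
tool_rot: [-0.003, 0.761, 0.649, -0.002]
wrist_force: [0.3, 0.8, -0.0]
width: 0.0005
grip_force: 0.0
```

Call:
jog_arm(
  deltas=[
    [[0,-0.1,0,0,0,0,0],[0,-0.18,0,0,0,0,0],[0,-0.18,0,0.15,0,0,0],[0,-0.18,0,0.3,0,0,0],[0,-0.18,0,0.45,0,0,0],[0,-0.18,0,0.52,0,0,0],[0,-0.18,0,0.52,0,0,0]],
  ],
)

```text
clock: 7.7
eef_pos: [0.5147, -0.2301, 0.2798]
tool_rot: [-0.007, 0.759, 0.651, -0.002]
wrist_force: [-0.8, -0.2, -0.5]
width: 0.0008
grip_force: 0.0
```

```bash
python3 go.py "0,-.17,.29" "0,-.09,.3"
```

```text
clock 7.7 box tcp [np.float64(-0.0047), np.float64(-0.2434), np.float64(0.2798)] F [-0.8 -0.2 -0.5] q [-0.57  0.15  1.46  0.    1.55 -0.42]
0,-.17,.29 [ 0.294  0.018 -0.039] [-0.027 -0.013 -0.005]
0,-.09,.3 [ 0.614  0.016 -0.077] [-0.027 -0.013 -0.005]
```

Call:
jog_arm(
  deltas=[
    [[0,0.14,0.017,-0.03,-0.027,-0.013,0],[0,0.27,0.017,-0.05,-0.027,-0.013,0],[0,0.32,0.017,-0.06,-0.027,-0.013,0],[0,0.37,0.017,-0.07,-0.027,-0.013,0],[0,0.42,0.017,-0.08,-0.027,-0.013,0],[0,0.474,0.017,-0.09,-0.027,-0.013,0],[0,0.52,0.017,-0.088,-0.027,-0.013,0],[0,0.56,0.017,-0.085,-0.027,-0.013,0],[0,0.606,0.017,-0.08,-0.027,-0.013,0],[0,0.66,0.017,-0.068,-0.027,-0.013,0],[0,0.71,0.017,-0.053,-0.027,-0.013,0],[0,0.756,0.017,-0.038,-0.027,-0.013,0]],
  ],
)

```text
clock: 8.7
eef_pos: [0.5515, -0.0464, 0.2977]
tool_rot: [0.007, 0.759, 0.651, 0.003]
wrist_force: [-0.3, -1.9, 2.7]
width: -0.0
grip_force: 1.5
```

```bash
python3 go.py "0,-.0543,.2892" "0,-.0196,.272" "0,.0104,.2457" "0,.0344,.2125" "0,.0462,.19" "0,.055,.17"; python3 - <<'E'
from h import *
p=bot.snapshot("side");q=bot.snapshot("scene")
cv2.imwrite("pics/w3.png",np.hstack([cv2.resize(q["pixels"][60:310,80:330],(400,400)),cv2.resize(p["pixels"][0:260,130:390],(400,400))]))
E
```

```text
clock 8.7 box tcp [np.float64(0.0043), np.float64(-0.0563), np.float64(0.2977)] F [-0.3 -1.9  2.7] q [-0.24  0.09  1.48 -0.    1.55 -0.08]
0,-.0543,.2892 [ 0.008 -0.018  0.034] [ 0.03   0.012 -0.008]
0,-.0196,.272 [ 0.147 -0.019  0.102] [ 0.03   0.012 -0.008]
0,.0104,.2457 [ 0.268 -0.021  0.206] [ 0.03   0.012 -0.008]
0,.0344,.2125 [ 0.365 -0.024  0.338] [ 0.03   0.012 -0.008]
0,.0462,.19 [ 0.412 -0.025  0.428] [ 0.03   0.012 -0.008]
0,.055,.17 [ 0.448 -0.027  0.508] [ 0.03   0.012 -0.008]
```

View pics/w3.png

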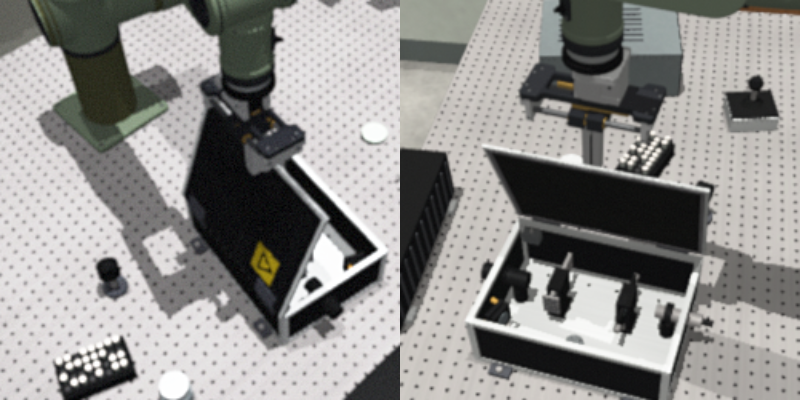

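The lid is past upright: the left picture shows the fingertips on its outer face near the free edge (270,160), and the right one shows it at about 1.2 rad. I'll continue along the arc.

Call:
jog_arm(
  deltas=[
    [[0,0.05,-0.018,0.02,0.03,0.012,0],[0,0.1,-0.018,0.045,0.03,0.012,0],[0,0.139,-0.018,0.07,0.03,0.012,0],[0,0.182,-0.02,0.1,0.03,0.012,0],[0,0.222,-0.02,0.132,0.03,0.012,0],[0,0.261,-0.02,0.167,0.03,0.012,0],[0,0.298,-0.02,0.205,0.03,0.012,0],[0,0.331,-0.02,0.245,0.03,0.012,0],[0,0.361,-0.02,0.286,0.03,0.012,0],[0,0.386,-0.02,0.325,0.03,0.012,0],[0,0.407,-0.02,0.362,0.03,0.012,0],[0,0.42,-0.02,0.388,0.03,0.012,0]],
  ],
)

```text
clock: 9.8
eef_pos: [0.5627, 0.0566, 0.1978]
tool_rot: [-0.001, 0.759, 0.651, -0.001]
wrist_force: [-1.1, 0.2, 1.9]
width: 0.0006
grip_force: 0.8
```

```bash
python3 go.py "0,.0506,.1923" "0,.066,.1463" "0,.069,.127" "0,.07,.11" "0,.07,.104"
```

```text
clock 9.8 box tcp [np.float64(0.0), np.float64(0.0472), np.float64(0.1978)] F [-1.1  0.2  1.9] q [-0.05  0.2   1.57 -0.    1.38  0.1 ]
0,.0506,.1923 [ 0.014 -0.     0.022] [-0.007  0.001 -0.008]
0,.066,.1463 [0.075 0.    0.206] [-0.007  0.001 -0.008]
0,.069,.127 [0.087 0.    0.283] [-0.007  0.001 -0.008]
0,.07,.11 [0.091 0.001 0.351] [-0.007  0.001 -0.008]
0,.07,.104 [0.091 0.001 0.375] [-0.007  0.001 -0.008]
```

Call:
jog_arm(
  deltas=[
    [[0,0.012,0,0.024,0,0,0],[0,0.022,0,0.048,0,0,0],[0,0.03,0,0.072,0,0,0],[0,0.038,0,0.096,0,0,0],[0,0.044,0,0.12,0,0,0],[0,0.05,0,0.144,0,0,0],[0,0.055,0,0.168,0,0,0],[0,0.06,0,0.192,0,0,0],[0,0.064,0,0.216,0,0,0],[0,0.068,0,0.24,0,0,0],[0,0.07,0,0.264,0,0,0],[0,0.07,0,0.288,0,0,0]],
  ],
)

```text
clock: 10.8
eef_pos: [0.5659, 0.0731, 0.1271]
tool_rot: [-0.0, 0.759, 0.651, -0.001]
wrist_force: [-0.1, 0.5, 1.8]
width: 0.0005
grip_force: 0.7
```

Call:
jog_arm(
  deltas=[
    [[0,0,0,0.012,0,0,0],[0,0,0,0.024,0,0,0],[0,0,0,0.036,0,0,0],[0,0,0,0.048,0,0,0],[0,0,0,0.052,0,0,0]],
  ],
)

```text
clock: 11.22
eef_pos: [0.5656, 0.073, 0.1142]
tool_rot: [-0.001, 0.759, 0.651, -0.001]
wrist_force: [-0.9, 1.2, 1.8]
width: 0.0003
grip_force: 0.7
```

Call:
jog_arm(
  deltas=[
    [[0,0,0,0.01,0,0,0],[0,0,0,0.018,0,0,0],[0,0,0,0.024,0,0,0],[0,0,0,0.03,0,0,0],[0,0,0,0.03,0,0,0]],
  ],
)

```text
clock: 11.63
eef_pos: [0.566, 0.073, 0.1101]
tool_rot: [-0.0, 0.759, 0.651, -0.001]
wrist_force: [-6.6, -0.1, 15.0]
width: 0.0003
grip_force: 7.6
```

Call:
jog_arm(
  deltas=[
    [[0,0,0,0.01,0,0,0],[0,0,0,0.01,0,0,0],[0,0,0,0.01,0,0,0],[0,0,0,0.01,0,0,0]],
  ],
)

```text
clock: 11.97
eef_pos: [0.5661, 0.073, 0.11]
tool_rot: [-0.0, 0.759, 0.651, -0.001]
wrist_force: [-11.4, -0.3, 24.8]
width: 0.0007
grip_force: 13.0
```

Call:
jog_arm(
  deltas=[
    [[0,0,0,-0.05,0,0,0],[0,0,0,-0.15,0,0,0],[0,0,0,-0.3,0,0,0],[0,0,0,-0.45,0,0,0],[0,0,0,-0.6,0,0,0],[0,0,0,-0.7,0,0,0],[0,0,0,-0.7,0,0,0],[0,0,0,-0.7,0,0,0]],
  ],
)

```text
clock: 12.63
eef_pos: [0.5674, 0.0728, 0.2817]
tool_rot: [0.001, 0.759, 0.651, 0.001]
wrist_force: [0.8, 0.5, -1.4]
width: 0.0004
grip_force: 0.0
```

```bash
python3 go.py; python3 - <<'E'
from h import *
x,y,t=np.load("box.npy");c,s=np.cos(t),np.sin(t)
p=bot.snapshot("side");q=bot.snapshot("scene")
cv2.imwrite("pics/w4.png",np.hstack([cv2.resize(q["pixels"][60:310,80:330],(400,400)),cv2.resize(p["pixels"][0:260,130:390],(400,400))]))
for P in(p,q):
  W=world(P);d=W[:,:2]-[x,y];b=np.c_[d@[c,s],d@[-s,c],W[:,2]]
  k=b[(abs(b[:,0])<.15)&(abs(b[:,1])<.11)&(b[:,2]>.09)&(b[:,2]<.14)]
  for l in(-.1,-.04,.02,.08): print(l,np.median(k[abs(k[:,1]-l)<.02][:,2]).round(4),end=" ")
  print()
E
```

```text
clock 12.63 box tcp [np.float64(0.0022), np.float64(0.0639), np.float64(0.2817)] F [ 0.8  0.5 -1.4] q [-0.02  0.15  1.45 -0.    1.54  0.13]
-0.1 0.1107 -0.04 0.1104 0.02 0.1104 0.08 0.1105 
-0.1 0.1106 -0.04 0.1103 0.02 0.1102 0.08 0.1105
```

View pics/w4.png

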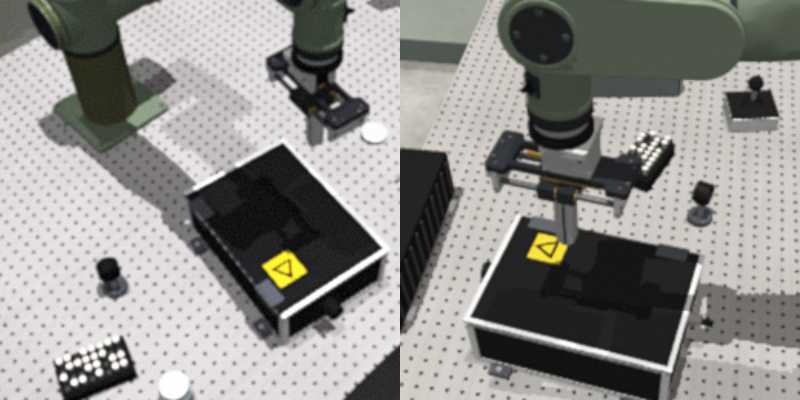

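Both pictures show the lid flat on the rims (height 0.110 everywhere) and the gripper clear above it.

```bash
python3 -c "
from bench import bot
print(bot.close_job())"
```

```text
the job is handed in; nothing more can be done
None
```

I pushed the shutter home against its stop and pressed the lid fully shut, with the gripper clear afterwards, and handed the job in at about 12.6 s; the hand-in returned no verdict.

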